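# Lock a gel cassette and hold the comb snug between its glass plates

## Robot

A 6-joint arm with a two-finger parallel gripper is mounted at the origin on the work surface. World frame = base frame: x ahead of the robot, y to its left, z up, the work surface at z = 0. Lengths are in m, angles in degrees, forces in N, time in s.
With the tool pointing down it reaches from about 0.4 to 0.825 m from the base axis. Payload 7 kg.
Tool frame: the origin (TCP) lies between the finger pads; the fingertips stand 22 mm ahead of it and the grasp point (between the pads) lies 3 mm ahead of it; z points along the fingers, y is the direction in which the jaws open and shut (so a half turn about z gives the same grasp; the last joint's range is limited). The gripper opens to 88 mm and grips with 3 to 60 N. Pads are 19 mm wide; open, the fingers measure 130 mm over their backs; the gripper's body (78 mm by 193 mm) begins 47 mm behind the grasp point.
Start: joints at [-52.019, 20.546, 0.682, 0, -70.136, -16.507], TCP at [0.247, -0.628, 0.249] pointing down, gripper open.
Joint ranges: [-176.03, 176.03], [-82.01, 121.73], [-58.28, 71.71], [-173.87, 95.51], [-174.79, -0.11], [-173.66, 173.66]. Speed limits (degrees/s): [136.94, 136.94, 172.46, 180, 180, 180].

## Interface

Orientations are given as [roll, pitch, yaw] about the fixed x, y, z axes, in that order (R = Rz(yaw) Ry(pitch) Rx(roll)).
In Python, from plant import telemetry, cams, r gives the robot as it stands.
- The arm moves only by the tool carry_out, never from a script. Its argument "commands" is one flat list of numbers, 5 for each row, row after row: the shift along the world's x, y, z as a fraction of full scale, then the turn about the world's z as a fraction of full scale, then the gripper's target within -1 to 1 (shut at 1, half-way at 0, fully open at -1). In form: [x, y, z, turn, claw, x, y, z, turn, claw, ...]. A call has 1 to 8 rows; each row shifts and turns the commanded pose from where the row before left it; what a row does not reach is not made up. Full scale, the value 1, is 0.04 m for a shift and 4 degrees for a turn. A row lasts 1/10 s, in which the tool goes at most 50 mm and 8.59 degrees, less where a joint would pass 70% of its speed; a pose out of reach is approached as far as the arm can. A call with a number of a shift or a turn outside -1 to 1 is refused whole. A call with a gripper value outside its range is refused whole. The fingers move at their own pace and stop on an object; "grip_force" is the grip in N (left out, the last holds). Time passes only in rows, so rows that do not move let the fingers close. It gives the time, the measured TCP pose, the force and the opening at its end, in the units of the state.
- telemetry.get_state(): the state, without advancing time (a new reading comes with each control period).
- cams.capture(name): name is "scene" or "top" or "wrist"; returns a dict with "frame" (400x640x3 uint8, red, green, blue), "camera_matrix" (3x3 intrinsics, pixels), "camera_from_world" (4x4, takes a point from world to camera coordinates); the wrist camera has in their place "mount" (4x4, takes a point from camera to tool coordinates, whose origin is the TCP and whose axes are the flange's). Camera axes: x right, y down, z forward; pixel columns grow to the right and rows downward; lengths in m; the calibration is good to about 2 mm. The wrist camera is an equidistant fisheye: a pixel r from the principal point sees the ray r / f radians off the axis. A picture is of the moment at which its call begins: read the wrist's pose just before it. There is no depth.
- r.close_job(): hands the job in, once; it reports no verdict.
The state is a dict: "time_s": time; "joints": joint angles; "qd": joint speeds; "joint_torque": joint torques, N m; "tcp_pos": TCP position; "eef_rot": TCP orientation; "contact_force": force on the tool from outside, world axes, zero at the start; "moment": the same for the moment, N m; "gripper_width": finger opening in m.
Only numpy, scipy, OpenCV 4.12 (cv2) and the standard library are available. Lean on these libraries where they do the work, as an engineer would, in place of code of your own. Each camera call takes 0.05 s, during which the arm holds its last target. There are 200 camera calls.

## Task

Drop the two red-headed locking pins, one by one, fully home into the two bores at the ends of the grey gel-casting stand and let go of them. Then take the blue-handled comb from its white rack and slide it upright, teeth down, into the middle of the gap between the two glass plates until both plates pinch it snugly (a drag of about 5.5 N, the sprung plate just opening), without forcing it further. Finish while still holding the comb in the gripper at that depth: do not let go of it; leave everything else on the bench where it is.

Things in the scene. Friction and masses are not known exactly. Their poses are not given: they have to be found in the camera images.
- stand: Grey casting stand, fixed to the bench, block 110 (x) x 250 (y) x 25 (z) mm; origin at the centre of its underside, its y axis along its length. On its middle stands the glass cassette, 116 mm long in y, topping out 95 mm above the bench.
- stand_hole0 (a point): Centre of the mouth of the bore at the stand's +y end (105 mm from its middle), flush with the stand's top 25 mm above the bench; bore 12 mm wide, 21 mm deep, mouth chamfered 1.5 mm.
- stand_hole1 (a point): The same for the bore at the stand's -y end.
- mouth (a point): Middle of the cassette's open mouth, level with the plates' top edges (70 mm above the stand's top); x across the gap towards the sprung plate, y along the plates, z up. The gap is 10 mm wide here (5 mm each way along x) and narrows by 0.16 mm per mm of depth; the clamp widens or narrows it by up to 0.8 mm between starts: a 4 mm blade meets both plates 32 to 43 mm down. Floor 64 mm down.
- plate: Upright glass plate of the cassette (green top edge) on the gap's -x side, 6 (x) x 110 (y) x 64 (z) mm; origin at the centre of its underside. The whole cassette (both plates, clamp, mouth) floats up to 6 mm either way along the stand's x on a soft spring (0.15 N/mm) and so centres itself on the blade.
- glass (a joint): How far the sprung, leaning glass plate (orange top edge, +x side of the gap, 6 x 110 x 58 mm) is pushed open, in m, 0 at rest, grows towards the stand's +x. Spring: 1 N preload plus 2 N/mm. The comb is snug at 0.7 to 2.6 mm; friction 0.5 to 0.7, so sliding down then drags about 3 to 10 N. Beyond 3.3 mm counts as forced.
- glass_rim (a point): Point on the top edge of the sprung plate, at the middle of its length; moves with it.
- comb: Gel comb, 45 g: flat white blade 4 mm thick (its x), 60 mm wide (y), 85 mm tall (z) with teeth at the lower edge, topped by a blue handle bar 12 (x) x 60 (y) x 24 (z) mm. Origin at the middle of the lower edge, z up along the blade; alike front and back. It starts standing in the rack.
- comb_grip (a point): Centre of the comb's blue handle bar, 97 mm above its lower edge; pinch it across its 12 mm thickness (comb x).
- rack: White comb rack, fixed, 50 (x) x 90 (y) mm, 38 mm tall, with a slot along y, 5.5 mm wide and 30 mm deep, in which the comb stands, its lower edge 8 mm above the bench; origin at the centre of its underside.
- pin_a: Locking pin, 50 g, 60 mm tall: steel shank 10 mm in diameter and 20 mm long with a tapered foot, steel collar 20 mm in diameter and 5 mm thick, red round head 16 mm in diameter and 35 mm tall (from 25 to 60 mm above the foot). Origin at the centre of the foot, z up. Home when the collar rests on the stand. It starts upright in the parking block, foot 6 mm above the bench.
- pin_b: A second pin, the same; either pin may go into either bore.
- pinblock: Black parking block, fixed, 50 (x) x 90 (y) x 18 (z) mm, with two 13 mm holes 12 mm deep, 25 mm either side of its centre along its y, in which the pins stand; origin at the centre of its underside.
- dishes: Bystander: stack of two flat round dishes, 58 mm across, 27 mm tall; origin at the centre of the underside.
- tuberack: Bystander: orange tube rack with coloured caps, 50 x 110 x 43 mm; origin at the centre of the underside.
- reagent: Bystander: amber jar with blue cap, 52 mm across, 100 mm tall; origin at the centre of the underside.
- beaker: Bystander: clear cup, 60 mm across, 70 mm tall; origin at the centre of the underside.
- tipbox: Bystander: blue pipette tip box, 80 x 120 x 55 mm; origin at the centre of the underside.
- washbottle: Bystander: white bottle with red cap, 64 mm across, 150 mm tall; origin at the centre of the underside.

How it is judged (in metres and radians):
On the way, in this order (a step that is already met when the one before it is completed fails the run):
1. one pin is fully home in a bore and let go (((horizontal distance between pin_a and stand_hole0 below 0.003 m and z of pin_a in the frame of stand_hole0 below -0.0175 m and angle between pin_a's own z axis and vertical below 0.1 rad and contact force between the fingers and pin_a below 0.2 N) or (horizontal distance between pin_a and stand_hole1 below 0.003 m and z of pin_a in the frame of stand_hole1 below -0.0175 m and angle between pin_a's own z axis and vertical below 0.1 rad and contact force between the fingers and pin_a below 0.2 N) or (horizontal distance between pin_b and stand_hole0 below 0.003 m and z of pin_b in the frame of stand_hole0 below -0.0175 m and angle between pin_b's own z axis and vertical below 0.1 rad and contact force between the fingers and pin_b below 0.2 N) or (horizontal distance between pin_b and stand_hole1 below 0.003 m and z of pin_b in the frame of stand_hole1 below -0.0175 m and angle between pin_b's own z axis and vertical below 0.1 rad and contact force between the fingers and pin_b below 0.2 N))), for 0.2 s.
2. both pins are fully home in the two bores and let go (((horizontal distance between pin_a and stand_hole0 below 0.003 m and z of pin_a in the frame of stand_hole0 below -0.0175 m and angle between each of pin_a, pin_b's own z axis and vertical below 0.1 rad and horizontal distance between pin_b and stand_hole1 below 0.003 m and z of pin_b in the frame of stand_hole1 below -0.0175 m) or (horizontal distance between pin_a and stand_hole1 below 0.003 m and z of pin_a in the frame of stand_hole1 below -0.0175 m and angle between each of pin_a, pin_b's own z axis and vertical below 0.1 rad and horizontal distance between pin_b and stand_hole0 below 0.003 m and z of pin_b in the frame of stand_hole0 below -0.0175 m)) and contact force between the fingers and pin_a below 0.2 N and contact force between the fingers and pin_b below 0.2 N), for 0.2 s.
3. the gripped comb is pinched snugly between the plates (value of joint glass between 0.0007 and 0.0026 m and contact force between comb and glass above 1 N and contact force between comb and plate above 1 N and contact force between the fingers and comb above 3 N and z of comb in the frame of mouth between -0.062 and -0.03 m and y of comb in the frame of mouth between -0.02 and 0.02 m and angle between the x axis of comb and the x axis of mouth, either way round below 0.12 rad and angle between comb's own z axis and vertical below 0.12 rad and linear speed of comb below 0.01 m/s), for 0.5 s.
At the end, for the whole second after the job is handed in: Pins upright in both bores, 17.5 mm deep or more, within 3 mm of centre; comb gripped, at rest, upright and in line within 0.12 rad, within 20 mm of the middle, edge 30 to 62 mm below the mouth, touching both plates, the sprung plate open by 0.7 to 2.6 mm (all of step 3 and ((horizontal distance between pin_a and stand_hole0 below 0.003 m and z of pin_a in the frame of stand_hole0 below -0.0175 m and angle between each of pin_a, pin_b's own z axis and vertical below 0.1 rad and horizontal distance between pin_b and stand_hole1 below 0.003 m and z of pin_b in the frame of stand_hole1 below -0.0175 m) or (horizontal distance between pin_a and stand_hole1 below 0.003 m and z of pin_a in the frame of stand_hole1 below -0.0175 m and angle between each of pin_a, pin_b's own z axis and vertical below 0.1 rad and horizontal distance between pin_b and stand_hole0 below 0.003 m and z of pin_b in the frame of stand_hole0 below -0.0175 m))); the arm keeps its last pose, push and grip.
It fails at once if the sprung glass is forced open by more than 3.3 mm (value of joint glass above 0.0033 m).
It fails at once if a bystander is moved by more than 30 mm (distance of any of dishes, tuberack, reagent, beaker, tipbox, washbottle from where it was at the start of the episode above 0.03 m).
It also fails if it takes over 72 s, if anything falls off the work surface, if the arm or the gripper's body presses on something with over 40 N, if the wrist force passes 120 N, or if a joint passes its speed limit or range.

## Working session

There is one attempt and no reset: what is moved stays moved. The work goes in short steps, Python scripts to look and compute and a tool call to move; the robot and the scene stay as the last step left them, time stands still between calls to the robot, and variables do not carry over. Pictures are saved under pics/ and viewed, about 8 in all and at most 12, crops included, and the job is handed in when it is done.

Besides the shell and the picture viewer there is one more tool, called after "Call:" as name(argument=value, ...) on one line, values as JSON. carry_out: Moves the arm, as the interface text tells. Shift numbers are shares of 0.04 m and turn numbers shares of 4 degrees, none past 1 either way. Its arguments: {"type":"object","properties":{"commands":{"type":"array"},"grip_force":{"type":"number"}},"required":["commands"]}

```bash
mkdir -p pics && cat > h.py <<'E'
import numpy as np, cv2
from plant import telemetry, cams, r
from scipy.spatial.transform import Rotation as R
def save(n,img): cv2.imwrite('pics/'+n,img[...,::-1])
def ray(c,u,v):
    K=c['camera_matrix'];T=np.linalg.inv(c['camera_from_world'])
    d=T[:3,:3]@np.linalg.solve(K,[u,v,1.]); return T[:3,3],d
def at_z(c,u,v,z):
    o,d=ray(c,u,v); return o+d*(z-o[2])/d[2]
def proj(c,p):
    q=c['camera_from_world']@np.append(p,1); q=c['camera_matrix']@q[:3]; return q[:2]/q[2]
def wT(s):
    T=np.eye(4);T[:3,:3]=R.from_euler('xyz',s['eef_rot'],degrees=True).as_matrix();T[:3,3]=s['tcp_pos'];return T
def wat_z(s,c,u,v,z):
    K=c['camera_matrix'];x=(u-K[0,2])/K[0,0];y=(v-K[1,2])/K[1,1];t=np.hypot(x,y)
    d=np.array([np.sin(t)*x/t,np.sin(t)*y/t,np.cos(t)]) if t>0 else np.array([0,0,1.])
    T=wT(s)@c['mount'];d=T[:3,:3]@d;o=T[:3,3];return o+d*(z-o[2])/d[2]
def wproj(s,c,p):
    T=np.linalg.inv(wT(s)@c['mount']);q=T[:3,:3]@np.asarray(p)+T[:3,3];K=c['camera_matrix']
    rr=np.hypot(q[0],q[1]);t=np.arctan2(rr,q[2]);return np.array([K[0,2]+K[0,0]*t*q[0]/rr,K[1,2]+K[1,1]*t*q[1]/rr])
E
python3 - <<'E'
from h import *
s=telemetry.get_state();print({k:np.round(v,3) for k,v in s.items()})
for n in('top','scene'):
    c=cams.capture(n);save(n+'0.png',c['frame']);print(n,c['camera_matrix'].round(1).tolist(),c['camera_from_world'].round(3).tolist())
c=cams.capture('wrist');print(c['camera_matrix'].round(1).tolist(),c['mount'].round(3).tolist())
E
```

```text
{'time_s': np.float64(0.0), 'joints': array([-5.2020e+01,  2.0592e+01,  6.3500e-01, -2.0000e-02, -7.0135e+01,
       -1.6507e+01]), 'qd': array([ 0.115,  0.066,  0.073, -0.028,  0.119, -0.063]), 'joint_torque': array([-1.0000e-03, -5.8272e+01,  2.9306e+01,  6.9970e+00,  7.0000e-03,
       -0.0000e+00]), 'tcp_pos': array([ 0.247, -0.628,  0.248]), 'eef_rot': array([ 1.79905e+02, -8.00000e-03, -1.58534e+02]), 'contact_force': array([-0.147,  0.183, -0.579]), 'moment': array([ 0.017, -0.03 , -0.017]), 'gripper_width': np.float64(0.088)}
top [[455.0, 0.0, 323.7], [0.0, 455.0, 200.3], [0.0, 0.0, 1.0]] [[-0.013, -1.0, 0.014, -0.003], [-0.989, 0.011, -0.147, 0.605], [0.147, -0.016, -0.989, 1.585], [0.0, 0.0, 0.0, 1.0]]
scene [[451.5, 0.0, 318.0], [0.0, 451.5, 196.7], [0.0, 0.0, 1.0]] [[0.649, 0.76, 0.014, -0.367], [0.491, -0.405, -0.771, -0.227], [-0.58, 0.508, -0.637, 1.735], [0.0, 0.0, 0.0, 1.0]]
[[309.7, 0.0, 324.8], [0.0, 309.7, 203.5], [0.0, 0.0, 1.0]] [[-0.0, -0.965, -0.264, 0.071], [1.0, 0.0, -0.0, -0.001], [0.0, -0.264, 0.965, -0.137], [0.0, 0.0, 0.0, 1.0]]
```

View pics/top0.png

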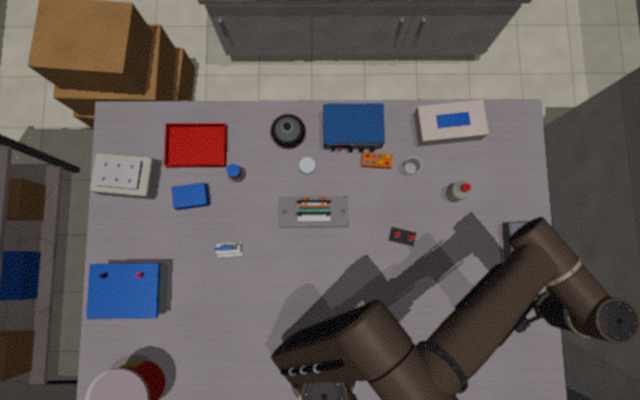

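View pics/scene0.png

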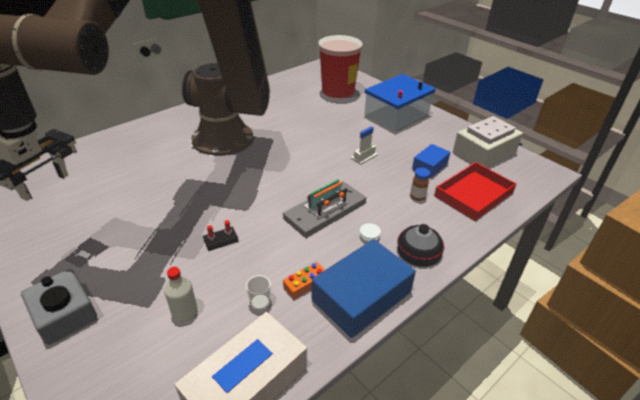

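The top view shows the stand at about (313,211), the pin block at (402,236), the comb rack at (228,249). In the scene view they are at (325,207), (220,236) and (365,148). Next I'll make an enlarged composite.

```bash
python3 - <<'E'
from h import *
c=cams.capture('top');f=c['frame']
def crop(x,y,w,h,k): return cv2.resize(f[y:y+h,x:x+w],None,fx=k,fy=k,interpolation=cv2.INTER_CUBIC)
a=crop(270,185,90,50,8) #720x400
b=crop(385,222,40,25,8) #320x200
d=crop(208,236,45,25,8) #360x200
im=np.zeros((600,720,3),np.uint8);im[:400]=a;im[400:,:320]=b;im[400:,360:]=d
save('comp.png',im)
for n,u,v,z in [('standc',313,211,.025),('h?',284,211,.025),('h??',343,211,.025),('pb',402,236,.018),('rack',229,249,.038),('bottle',459,191,0.1)]: print(n,at_z(c,u,v,z).round(3))
E
```

```text
standc [0.569 0.029 0.025]
h? [0.571 0.133 0.025]
h?? [ 0.568 -0.08   0.025]
pb [ 0.476 -0.291  0.018]
rack [0.436 0.326 0.038]
bottle [ 0.625 -0.481  0.1  ]
```

View pics/comp.png

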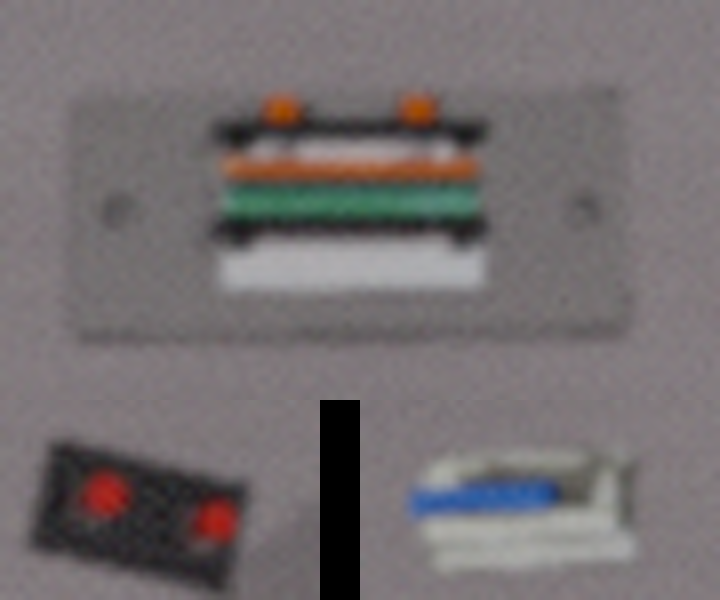

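Bores are at about (284.7,211.1) and (343.1,211) in the top view. The pin heads are at about (398,234) and (412,237), and the comb handle at about (222,248). Next I move over the pin block and turn the jaws towards the world x axis.

Call:
carry_out(commands=[0.7,1,-0.1,1,-1,0.7,1,-0.1,1,-1,0.7,1,-0.1,1,-1,0.7,1,-0.1,1,-1,0.7,1,-0.1,1,-1,0.7,1,-0.1,1,-1,0.7,1,-0.1,1,-1,0.7,1,-0.1,1,-1], grip_force=20)

```text
time_s: 1.0
tcp_pos: [0.4719, -0.3063, 0.2166]
eef_rot: [-180.0, 0.0, -126.4]
contact_force: [0.6, -0.4, 0.8]
gripper_width: 0.0876
```

Call:
carry_out(commands=[0,0,0,1,-1,0,0,0,1,-1,0,0,0,1,-1,0,0,0,1,-1,0,0,0,1,-1,0,0,0,1,-1,0,0,0,1,-1,0,0,0,1,-1])

```text
time_s: 1.8
tcp_pos: [0.471, -0.308, 0.2164]
eef_rot: [180.0, 0.0, -94.4]
contact_force: [-1.1, 0.3, -0.3]
gripper_width: 0.0873
```

Call:
carry_out(commands=[0,0,0,1,-1,0,0,0,0,-1,0,0,0,0,-1])

```text
time_s: 2.1
tcp_pos: [0.471, -0.3081, 0.2165]
eef_rot: [180.0, 0.0, -90.6]
contact_force: [0.7, 1.0, -0.4]
gripper_width: 0.088
```

```bash
python3 - <<'E'
from h import *
s=telemetry.get_state();print(s['tcp_pos'],s['eef_rot'],s['joints'])
c=cams.capture('wrist');save('w1.png',c['frame'])
t=cams.capture('top')
up=lambda x,y,ox,oy:(ox+(x+.5)/8-.5,oy+(y+.5)/8-.5)
for n,(u,v),z in [('h0',up(117,209,270,185),.025),('h1',up(585,208,270,185),.025),('pL',up(105,495-400,385,222),.064),('pR',up(216,120,385,222),.064),('combL',up(415-360,500-400,208,236),.117),('combR',up(555-360,493-400,208,236),.117)]:
    p=at_z(t,u,v,z);print(n,p.round(4),wproj(s,c,p).round(1))
f=t['frame'];save('t1.png',f)
f=c['frame'].astype(int);m=((f[...,0]>110)&(f[...,1]<60)&(f[...,2]<70)).astype(np.uint8)
n,l,st,ce=cv2.connectedComponentsWithStats(m);print([(st[i].tolist(),ce[i].round(1).tolist()) for i in range(1,n) if st[i][4]>20])
E
```

```text
[ 0.47100065 -0.30811455  0.21650141] [ 1.79992848e+02  3.35183558e-03 -9.06442714e+01] [-1.32683433e+01  1.14060599e+01 -1.63595178e+01 -1.92983272e-03
 -6.22421337e+01  1.26249710e+01]
h0 [0.5717 0.1327 0.025 ] [272.  429.2]
h1 [ 0.5698 -0.0786  0.025 ] [256.5 349.1]
pL [ 0.4819 -0.268   0.064 ] [314.5 235.2]
pR [ 0.4703 -0.3164  0.064 ] [325.5 187.7]
combL [0.4363 0.36   0.117 ] [344.8 511.2]
combR [0.4385 0.3015 0.117 ] [344.7 503.6]
[([105, 0, 26, 17, 323], [115.7, 6.4]), ([319, 178, 16, 17, 176], [325.6, 186.4]), ([307, 227, 16, 15, 178], [314.4, 233.5])]
```

View pics/w1.png

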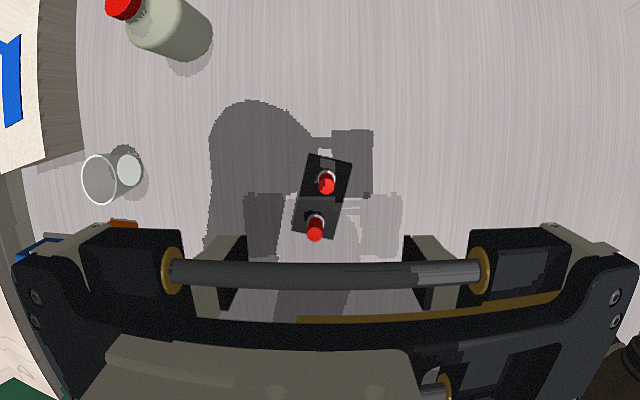

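Wrist view: pin heads at (314,233) and (326,186), within about 1 mm of the positions projected from the top camera. The pin spacing (49.8 mm) and bore spacing (211 mm) also fit. I'll take the nearer pin, pL.

Call:
carry_out(commands=[0.275,1,0,0.15,-1,0,0,-1,0,-1,0,0,-1,0,-1,0,0,-1,0,-0.6,0,0,-0.6,0,-0.3,0,0,-0.36,0,-0.3,0,0,0,0,0,0,0,0,0,0.3])

```text
time_s: 3.0
tcp_pos: [0.4823, -0.2682, 0.0584]
eef_rot: [180.0, -0.0, -89.9]
contact_force: [-0.5, 0.4, 0.1]
gripper_width: 0.0532
```

Call:
carry_out(commands=[0,0,0,0,1,0,0,0,0,1,0,0,0,0,1,0,0,0,0,1,0,0,0,0,1,0,0,0,0,1])

```text
time_s: 3.6
tcp_pos: [0.4822, -0.2682, 0.0585]
eef_rot: [-180.0, -0.0, -89.9]
contact_force: [-0.6, 1.0, 2.4]
gripper_width: 0.0156
```

Call:
carry_out(commands=[0,0,0.5,0,1,0,0,1,0,1,0.44,0.94,0,0,1,0.44,0.94,0,0,1,0.44,0.95,0,0,1,0.44,0.95,0,0,1,0.43,0.95,0,0,1,0,0,0,0,1])

```text
time_s: 4.4
tcp_pos: [0.5719, -0.0752, 0.1182]
eef_rot: [-179.9, 0.0, -89.7]
contact_force: [-0.9, -0.6, -0.7]
gripper_width: 0.0156
```

Call:
carry_out(commands=[0,0,-0.5,0,1,0,0,0,0,1,0,0,0,0,1])

```text
time_s: 4.7
tcp_pos: [0.5692, -0.0793, 0.0979]
eef_rot: [179.9, -0.0, -89.9]
contact_force: [-0.6, 0.0, 0.5]
gripper_width: 0.0155
```

```bash
python3 - <<'E'
from h import *
s=telemetry.get_state();print(s['tcp_pos'],s['eef_rot'],s['contact_force'],s['gripper_width'])
c=cams.capture('wrist');f=c['frame']
h=wproj(s,c,[.5698,-.0786,.025]);foot=wproj(s,c,np.array(s['tcp_pos'])+[0,0,-.0525]);print(h,foot)
u,v=int(h[0])-100,int(h[1])-90
u=max(u,0);v=max(v,0);k=f[v:v+150,u:u+200];print(u,v)
save('w2.png',cv2.resize(k,None,fx=4,fy=4,interpolation=cv2.INTER_CUBIC))
E
```

```text
[ 0.56915875 -0.07932561  0.09793998] [ 1.79914840e+02 -2.34899672e-02 -8.99384509e+01] [-0.6023541   0.03929437  0.51743061] 0.015492814108761936
[324.01298143 223.83681986] [324.98776014 232.98101265]
224 133
```

View pics/w2.png

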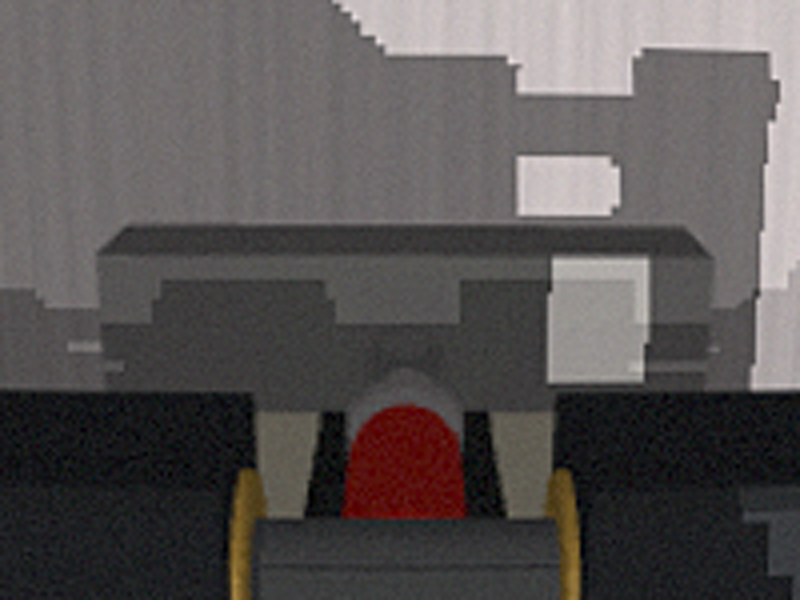

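```bash
python3 - <<'E'
from h import *
s=telemetry.get_state();c=cams.capture('wrist')
px=lambda x,y:(224+(x+.5)/4-.5,133+(y+.5)/4-.5)
a=wat_z(s,c,*px(97,257),.025);b=wat_z(s,c,*px(713,257),.025);print(a,b,np.linalg.norm(a-b))
d=(b-a)/np.linalg.norm(b-a);n=np.array([-d[1],d[0],0]);n*=np.sign(n[1]);print('hole',(a+b)/2+.02*n, 'yaw',np.degrees(np.arctan2(-n[0],n[1])))
print('spot',wat_z(s,c,*px(408,352),.025), wat_z(s,c,*px(404,342),.025))
p=np.array(s['tcp_pos'])
for z in(-.0275,-.0325):
  for dx,dy in((0,-.01),(.01,0),(-.01,0)): 
    w=wproj(s,c,p+[dx,dy,z]);print(z,dx,dy,((w+.5-[224,133])*4-.5).round(0))
E
```

```text
[ 0.6247466  -0.09845386  0.025     ] [ 0.51470762 -0.0985339   0.025     ] 0.1100390069044265
hole [ 0.56971256 -0.07849388  0.025     ] yaw 0.041675739623773564
spot [ 0.56918973 -0.0808887   0.025     ] [ 0.56990659 -0.08276927  0.025     ]
-0.0275 0 -0.01 [406. 398.]
-0.0275 0.01 0 [337. 462.]
-0.0275 -0.01 0 [475. 462.]
-0.0325 0 -0.01 [406. 386.]
-0.0325 0.01 0 [339. 449.]
-0.0325 -0.01 0 [474. 449.]
```

```bash
python3 - <<'E'
from h import *
s=telemetry.get_state();c=cams.capture('wrist');f=c['frame']
p=np.array(s['tcp_pos'])
u,v=284,200;k=8
im=cv2.resize(f[v:v+75,u:u+80],None,fx=k,fy=k,interpolation=cv2.INTER_CUBIC);im=np.clip(im.astype(int)*2,0,255).astype(np.uint8)
th=np.linspace(0,2*np.pi,60)
def circ(foot,R0,h,rad,col):
    q=[ (wproj(s,c,foot+R0@np.array([rad*np.cos(t),rad*np.sin(t),h]))-[u,v]+.5)*k-.5 for t in th]
    cv2.polylines(im,[np.int32(q)],True,col,1)
piv=p+[0,0,-.003]
for tilt,col in((0,(0,255,0)),(6,(0,255,255))):
    R0=R.from_euler('x',-tilt,degrees=True).as_matrix()
    foot=piv+R0@np.array([0,0,-.0495])
    for h,rad in((.025,.008),(.025,.01),(.02,.01)): circ(foot,R0,h,rad,col)
q=[(wproj(s,c,[.5697+.0075*np.cos(t),-.0785+.0075*np.sin(t),.025])-[u,v]+.5)*k-.5 for t in th]
cv2.polylines(im,[np.int32(q)],True,(255,0,255),1)
save('w3.png',im)
E
```

```text
(no output)
```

View pics/w3.png

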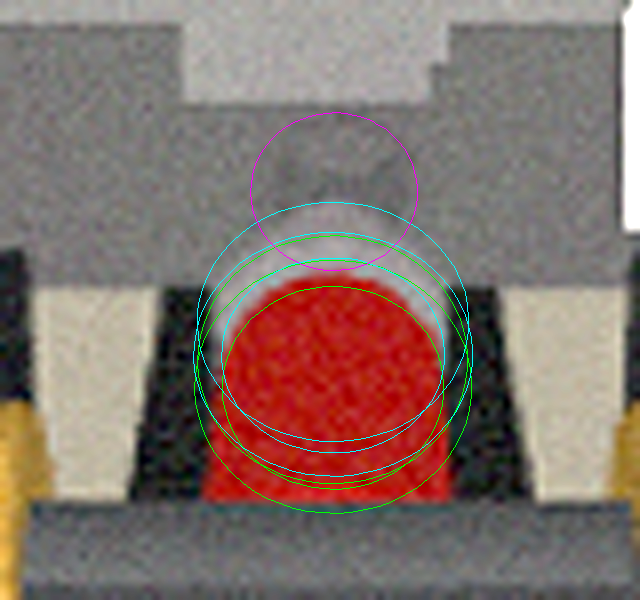

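The wrist close-up shows the pin upright, about 0.6 mm towards -y of the TCP. The bore sits about 2 mm to the +y side of the pin. I'll correct for that and lower gently.

Call:
carry_out(commands=[0.0125,0.05,-0.4,0,1,0,0,-0.1,0,1,0,0,-0.05,0,1,0,0,-0.05,0,1,0,0,-0.05,0,1,0,0,0,0,1])

```text
time_s: 5.45
tcp_pos: [0.5702, -0.077, 0.0722]
eef_rot: [-180.0, 0.0, -89.9]
contact_force: [-0.2, -0.5, 0.2]
gripper_width: 0.0154
```

Call:
carry_out(commands=[0,0,-0.1,0,1,0,0,-0.1,0,1,0,0,-0.1,0,1,0,0,0,0,1,0,0,0,0,1])

```text
time_s: 5.95
tcp_pos: [0.5702, -0.0769, 0.06]
eef_rot: [180.0, -0.0, -89.9]
contact_force: [-0.5, 0.6, -0.9]
gripper_width: 0.0154
```

Smooth all the way. I'll finish the last 2 mm or so and release, opening the jaws partly so they stay clear.

Call:
carry_out(commands=[0,0,-0.05,0,1,0,0,-0.025,0,1,0,0,0,0,1,0,0,0,0,-0.2,0,0,0,0,-0.2,0,0,0,0,-0.2,0,0,0,0,-0.2,0,0,0,0,-0.2])

```text
time_s: 6.75
tcp_pos: [0.5702, -0.0769, 0.0571]
eef_rot: [180.0, -0.0, -89.9]
contact_force: [-0.5, 0.3, -0.7]
gripper_width: 0.0493
```

```bash
python3 - <<'E'
from h import *
s=telemetry.get_state();print(s['tcp_pos'],s['contact_force'],s['gripper_width'])
c=cams.capture('wrist');f=c['frame'];u,v=260,170;k=6
im=cv2.resize(f[v:v+90,u:u+120],None,fx=k,fy=k,interpolation=cv2.INTER_CUBIC);im=np.clip(im.astype(int)*2,0,255).astype(np.uint8)
th=np.linspace(0,2*np.pi,60)
for z,rad,col in((.030,.01,(0,255,0)),(.065,.008,(0,255,255)),(.03,.008,(255,255,0))):
    q=[(wproj(s,c,[.5702+rad*np.cos(t),-.0775+rad*np.sin(t),z])-[u,v]+.5)*k-.5 for t in th]
    cv2.polylines(im,[np.int32(q)],True,col,1)
save('w4.png',im)
E
```

```text
[ 0.57021004 -0.07692834  0.05708803] [-0.47342207  0.28540617 -0.73796506] 0.04929041695716373
```

View pics/w4.png

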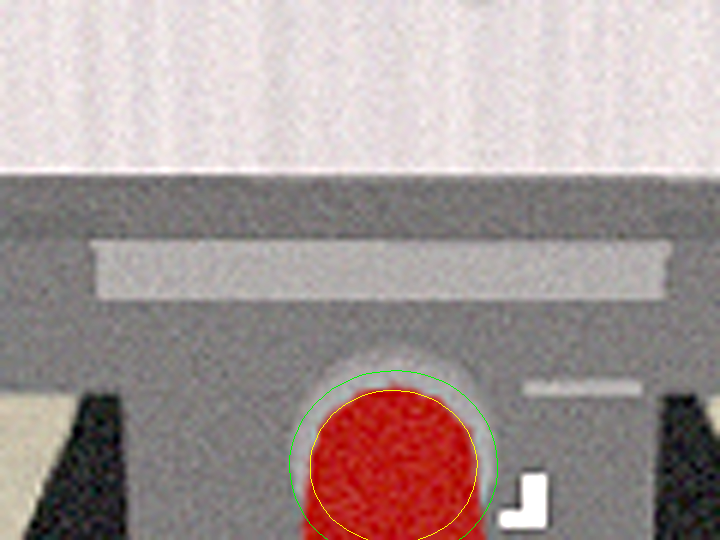

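The first pin is home: head and collar match the overlay at the home height, and the jaws are off it. Now the second pin.

Call:
carry_out(commands=[0,0,0.5,0,-0.4,0,0,1,0,-0.4,0,0,1,0,-0.4,-0.5,-1,0,0,-0.4,-0.5,-1,0,0,-0.4,-0.5,-1,0,0,-0.4,-0.5,-1,0,0,-0.4,-0.5,-1,0,0,-0.4])

```text
time_s: 7.6
tcp_pos: [0.4693, -0.2783, 0.1574]
eef_rot: [-180.0, -0.0, -89.9]
contact_force: [0.4, -0.5, -0.8]
gripper_width: 0.0612
```

Call:
carry_out(commands=[0,-1,0,0,-0.4,0,0,0,0,-0.4,0,0,0,0,-0.4])

```text
time_s: 7.9
tcp_pos: [0.4696, -0.3178, 0.1568]
eef_rot: [180.0, 0.0, -90.1]
contact_force: [-0.0, 0.5, -0.2]
gripper_width: 0.0614
```

Call:
carry_out(commands=[0.02,0.025,-0.8,0,-0.4,0,0,-0.9,0,-0.4,0,0,-0.5,0,-0.4,0,0,-0.26,0,-0.4,0,0,0,0,0.2,0,0,0,0,1,0,0,0,0,1,0,0,0,0,1])

```text
time_s: 8.7
tcp_pos: [0.4717, -0.3161, 0.06]
eef_rot: [-179.9, -0.0, -89.9]
contact_force: [0.4, -0.1, 0.3]
gripper_width: 0.035
```

Call:
carry_out(commands=[0,0,0,0,1,0,0,0,0,1,0,0,0,0,1])

```text
time_s: 9.0
tcp_pos: [0.4711, -0.316, 0.0591]
eef_rot: [-180.0, -0.0, -89.9]
contact_force: [-0.1, 1.0, 1.0]
gripper_width: 0.0155
```

Call:
carry_out(commands=[0,0,0.5,0,1,0,0,1,0,1,0,0,1,0,1,0,0.5,0.5,0,1,0.25,1,0,0,1,0.25,1,0,0,1,0.25,1,0,0,1,0.25,1,0,0,1])

```text
time_s: 9.8
tcp_pos: [0.5109, -0.1345, 0.1789]
eef_rot: [-180.0, 0.0, -90.0]
contact_force: [0.8, 0.7, -0.8]
gripper_width: 0.015
```

Call:
carry_out(commands=[0.25,1,0,0,1,0.25,1,0,0,1,0.25,1,0,0,1,0.25,1,0,0,1,0.25,1,0,0,1,0.25,1,0,0,1,0,1,0,0,1,0,0.72,0,0,1])

```text
time_s: 10.6
tcp_pos: [0.5709, 0.1751, 0.1784]
eef_rot: [180.0, -0.0, -89.9]
contact_force: [0.6, -0.5, -0.8]
gripper_width: 0.0154
```

Call:
carry_out(commands=[0,0,-1,0,1,0,0,-0.7,0,1,0,0,0,0,1,0,0,0,0,1])

```text
time_s: 11.0
tcp_pos: [0.5711, 0.1727, 0.111]
eef_rot: [180.0, -0.1, -89.9]
contact_force: [0.4, 0.0, 0.8]
gripper_width: 0.0154
```

```bash
python3 - <<'E'
from h import *
s=telemetry.get_state();print(s['tcp_pos'],s['eef_rot'],s['contact_force'],s['gripper_width'])
c=cams.capture('wrist');f=c['frame'];u,v=240,130;k=5
im=cv2.resize(f[v:v+115,u:u+160],None,fx=k,fy=k,interpolation=cv2.INTER_CUBIC);im=np.clip(im.astype(int)*2,0,255).astype(np.uint8)
th=np.linspace(0,2*np.pi,60);p=np.array(s['tcp_pos'])
def circ(o,rad,col):
    q=[(wproj(s,c,[o[0]+rad*np.cos(t),o[1]+rad*np.sin(t),o[2]])-[u,v]+.5)*k-.5 for t in th]
    cv2.polylines(im,[np.int32(q)],True,col,1)
circ([.571,.1325,.025],.006,(255,0,255))
circ(p+[0,-.0006,-.028],.008,(0,255,255));circ(p+[0,-.0006,-.033],.01,(0,255,0));circ(p+[0,-.0006,-.053],.005,(255,255,0))
save('w5.png',im)
E
```

```text
[0.57113406 0.17267168 0.11100055] [ 1.79963945e+02 -5.84226739e-02 -8.99113588e+01] [0.43587785 0.0468814  0.79622744] 0.015421261898191008
```

View pics/w5.png

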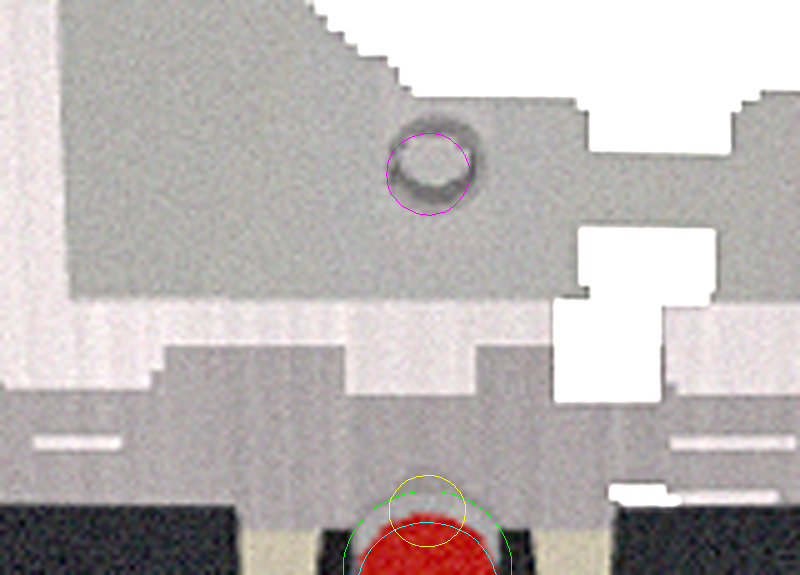

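The bore shows at (435,161) in the crop, about 1 mm to -x and 1.9 mm to -y of my estimate. I'll aim the TCP at (0.570, 0.132).

Call:
carry_out(commands=[-0.025,-1,0,0,1,0,-0.02,0,0,1,0,0,0,0,1,0,0,-0.5,0,1,0,0,-0.2,0,1,0,0,-0.1,0,1,0,0,-0.1,0,1,0,0,0,0,1])

```text
time_s: 11.85
tcp_pos: [0.5701, 0.1324, 0.0747]
eef_rot: [180.0, -0.0, -89.9]
contact_force: [0.4, -0.3, -0.6]
gripper_width: 0.015
```

Call:
carry_out(commands=[0,0,-0.05,0,1,0,0,-0.05,0,1,0,0,-0.05,0,1,0,0,0,0,1])

```text
time_s: 12.25
tcp_pos: [0.5701, 0.1323, 0.0687]
eef_rot: [-180.0, 0.0, -89.9]
contact_force: [-0.4, 0.9, -0.9]
gripper_width: 0.0159
```

Foot about 9 mm into the bore with no resistance. I'll lower to home (TCP about 0.058) and release.

Call:
carry_out(commands=[0,0,-0.1,0,1,0,0,-0.1,0,1,0,0,-0.05,0,1,0,0,-0.025,0,1,0,0,0,0,1,0,0,0,0,1])

```text
time_s: 12.85
tcp_pos: [0.5701, 0.1323, 0.0581]
eef_rot: [-180.0, 0.0, -89.9]
contact_force: [-2.4, 2.0, 5.3]
gripper_width: 0.0152
```

Call:
carry_out(commands=[0,0,0,0,-0.2,0,0,0,0,-0.2,0,0,0,0,-0.2,0,0,0,0,-0.2,0,0,0,0,-0.2,0,0,0,0,-0.2])

```text
time_s: 13.45
tcp_pos: [0.57, 0.132, 0.0577]
eef_rot: [180.0, -0.0, -89.9]
contact_force: [0.7, -0.5, -0.4]
gripper_width: 0.0518
```

Call:
carry_out(commands=[0,0,0.5,0,-0.4,0,0,1,0,-0.4,0,0,1,0,-0.4,0,0,0.5,0,-0.4,0,0,0,0,-0.4,0,0,0,0,-0.4])

```text
time_s: 14.05
tcp_pos: [0.5699, 0.1321, 0.178]
eef_rot: [-180.0, 0.0, -89.9]
contact_force: [0.9, -0.7, -1.4]
gripper_width: 0.0615
```

```bash
python3 - <<'E'
from h import *
s=telemetry.get_state();print(s['tcp_pos'],s['eef_rot'],s['contact_force'],s['gripper_width'])
c=cams.capture('wrist');f=c['frame'];u,v=240,150;k=5
im=cv2.resize(f[v:v+115,u:u+160],None,fx=k,fy=k,interpolation=cv2.INTER_CUBIC);im=np.clip(im.astype(int)*2,0,255).astype(np.uint8)
th=np.linspace(0,2*np.pi,60)
for z,rad,col in((.030,.01,(0,255,0)),(.025,.01,(0,255,0)),(.065,.008,(0,255,255)),(.03,.008,(255,255,0))):
    q=[(wproj(s,c,[.5701+rad*np.cos(t),.1317+rad*np.sin(t),z])-[u,v]+.5)*k-.5 for t in th]
    cv2.polylines(im,[np.int32(q)],True,col,1)
save('w6.png',im)
E
```

```text
[0.56986237 0.13211354 0.17796647] [-1.79965386e+02  4.28420107e-02 -8.99377958e+01] [ 0.85527609 -0.70895809 -1.4349755 ] 0.06148000136479255
```

View pics/w6.png

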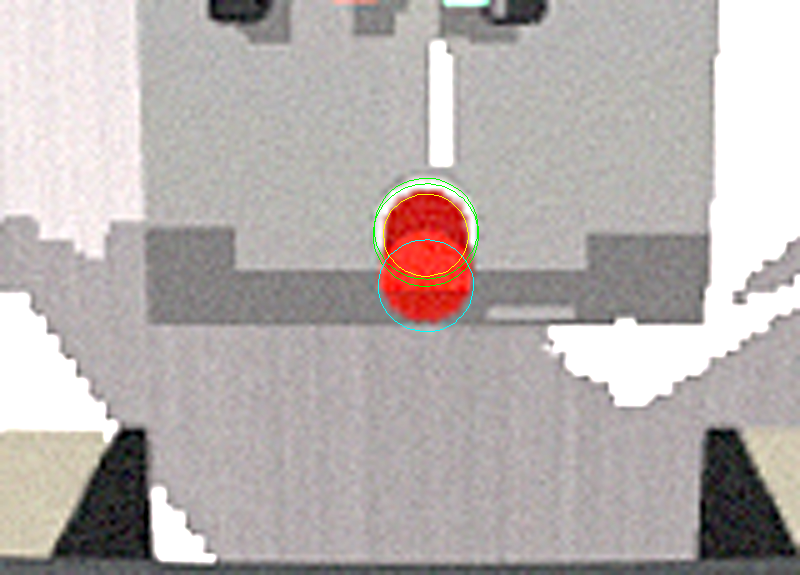

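The second pin is home: the 5 N seating push and the overlay agree. Now over to the comb.

Call:
carry_out(commands=[0,0,1,0,-0.4,-0.66,1,0,0,-0.4,-0.66,1,0,0,-0.4,-0.67,1,0,0,-0.4,-0.67,1,0,0,-0.4,-0.67,0.98,0,0,-0.4,0,0,0,0,-0.4,0,0,0,0,-0.4])

```text
time_s: 14.9
tcp_pos: [0.4356, 0.3318, 0.2164]
eef_rot: [179.9, -0.1, -89.8]
contact_force: [-0.3, -1.7, 0.8]
gripper_width: 0.0612
```

```bash
python3 - <<'E'
from h import *
s=telemetry.get_state();print(s['tcp_pos'],s['eef_rot'])
c=cams.capture('wrist');f=c['frame'];u,v=220,120;k=4
im=cv2.resize(f[v:v+150,u:u+200],None,fx=k,fy=k,interpolation=cv2.INTER_CUBIC);im=np.clip(im.astype(int)*1.5,0,255).astype(np.uint8)
save('w7.png',im)
hsv=cv2.cvtColor(f,cv2.COLOR_RGB2HSV);m=((hsv[...,0]>100)&(hsv[...,0]<130)&(hsv[...,1]>130)&(hsv[...,2]>60)).astype(np.uint8);m[:120]=0;m[:,:250]=0;m[:,400:]=0
n,l,st,ce=cv2.connectedComponentsWithStats(m)
for i in range(1,n):
  if st[i][4]>30:
    ys,xs=np.where(l==i);print(st[i],ce[i],cv2.minAreaRect(np.float32(np.c_[xs,ys])))
for p in([.4363,.36,.117],[.4385,.3015,.117]):print(wproj(s,c,p),(wproj(s,c,p)-[u,v])*k)
E
```

```text
[0.43562993 0.33183365 0.21638357] [ 1.79911869e+02 -1.16260839e-01 -8.97708440e+01]
[ 316  172   17   75 1041] [323.95581172 208.66570605] ((324.0000305175781, 209.00003051757812), (74.58216094970703, 14.174416542053223), 87.27368927001953)
[323.86871616 244.97938567] [415.47486464 499.91754266]
[321.26472901 174.75790675] [405.05891603 219.03162698]
```

View pics/w7.png

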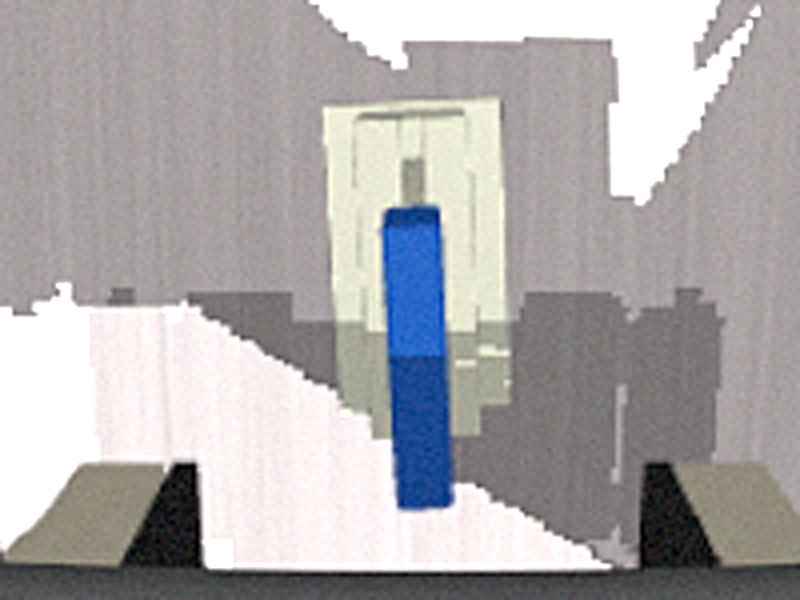

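```bash
python3 - <<'E'
from h import *
s=telemetry.get_state();c=cams.capture('wrist');px=lambda x,y:(220+(x+.5)/4-.5,120+(y+.5)/4-.5)
a=wat_z(s,c,*px(413.5,226),.117);b=wat_z(s,c,*px(425.5,507),.117);print(a,b,(a+b)/2,np.linalg.norm(b-a))
d=b-a;print('yaw',np.degrees(np.arctan2(-d[0],d[1])))
a=wat_z(s,c,*px(325,105),.038);b=wat_z(s,c,*px(500,100),.038);print(a,b,np.linalg.norm(b-a),np.degrees(np.arctan2((a-b)[1],(a-b)[0])))
E
```

```text
[0.43779044 0.30182138 0.117     ] [0.43526122 0.36055707 0.117     ] [0.43652583 0.33118923 0.117     ] 0.058790122222989315
yaw 2.4656954220887717
[0.46063445 0.28448883 0.038     ] [0.41612476 0.28314285 0.038     ] 0.044530033749578486 1.7321101246003665
```

Call:
carry_out(commands=[0.02,-0.015,0,0.55,-0.4,0,0,-0.8,0,-0.4,0,0,-1,0,-0.4,0,0,-0.6,0,-0.4,0,0,-0.3,0,-0.4,0,0,0,0,0,0,0,0,0,0.5,0,0,0,0,1], grip_force=40)

```text
time_s: 15.8
tcp_pos: [0.4384, 0.3313, 0.1112]
eef_rot: [-179.9, 0.1, -87.7]
contact_force: [0.4, 1.3, 0.4]
gripper_width: 0.043
```

Call:
carry_out(commands=[0,0,0,0,1,0,0,0,0,1,0,0,0,0,1,0,0,0,0,1])

```text
time_s: 16.2
tcp_pos: [0.4375, 0.3307, 0.11]
eef_rot: [-180.0, 0.0, -87.7]
contact_force: [-4.4, -0.1, 6.7]
gripper_width: 0.0116
```

Call:
carry_out(commands=[0,0,0.3,0,1,0,0,0.6,0,1,0,0,1,0,1,0,0,1,0,1,0,0,0.1,0,1,0,0,0,0,1,0,0,0,0,1])

```text
time_s: 16.9
tcp_pos: [0.4371, 0.3303, 0.2293]
eef_rot: [180.0, -0.0, -87.7]
contact_force: [0.6, 0.7, -0.2]
gripper_width: 0.0119
```

```bash
python3 - <<'E'
from h import *
s=telemetry.get_state();print(s['tcp_pos'],s['eef_rot'],s['contact_force'],s['gripper_width'])
t=cams.capture('top');f=t['frame']
hsv=cv2.cvtColor(f,cv2.COLOR_RGB2HSV)
def edge(lo,hi,smin):
    m=(hsv[...,0]>=lo)&(hsv[...,0]<=hi)&(hsv[...,1]>smin);m[:200]=0;m[225:]=0;m[:,:290]=0;m[:,335:]=0
    ys,xs=np.where(m);return xs.mean(),ys.mean(),len(xs),xs.min(),xs.max(),np.polyfit(xs,ys,1)
for n,lo,hi in(('orange',3,18),('green',50,95)):
    e=edge(lo,hi,60);print(n,e,at_z(t,e[0],e[1],.095 if n!='x' else 0))
for a in (e[3],e[4]):print(at_z(t,a,np.polyval(e[5],a),.095))
x,y=290,195
im=np.zeros((600,800,3),np.uint8)
im[:480,:800]=cv2.resize(f[185:233,270:350],None,fx=10,fy=10,interpolation=cv2.INTER_CUBIC)
save('t2.png',im)
E
```

```text
[0.43714009 0.33027875 0.229321  ] [ 1.79958535e+02 -1.83372666e-02 -8.77376314e+01] [ 0.64675029  0.65146725 -0.18184734] 0.011939523821752363
orange (np.float64(313.15315315315314), np.float64(205.3063063063063), 111, np.int64(298), np.int64(329), array([6.65196673e-03, 2.03223222e+02])) [0.58056455 0.02743439 0.095     ]
green (np.float64(313.42857142857144), np.float64(209.94557823129253), 147, np.int64(299), np.int64(329), array([-4.78356948e-03,  2.11444886e+02])) [0.56435987 0.02663919 0.095     ]
[0.56468295 0.07650589 0.095     ]
[ 0.56401085 -0.02723094  0.095     ]
```

Call:
carry_out(commands=[0.675,-0.975,0,-0.3,1,0.675,-0.975,0,-0.3,1,0.675,-0.975,0,0,1,0.675,-0.975,0,0,1,0.675,-0.975,0,0,1,0,0,-0.4,0,1,0,0,-0.35,0,1,0,0,0,0,1])

```text
time_s: 17.75
tcp_pos: [0.5711, 0.1343, 0.1963]
eef_rot: [179.7, -0.2, -90.2]
contact_force: [0.6, 0.5, -0.2]
gripper_width: 0.0116
```

Call:
carry_out(commands=[0,0,0,0,1,0,0,0,0,1])

```text
time_s: 17.95
tcp_pos: [0.5727, 0.1361, 0.2001]
eef_rot: [-180.0, -0.0, -90.1]
contact_force: [-0.2, -0.6, -0.3]
gripper_width: 0.0118
```

```bash
python3 - <<'E'
from h import *
s=telemetry.get_state();print(s['tcp_pos'],s['eef_rot'],s['contact_force'],s['gripper_width'])
c=cams.capture('wrist');f=c['frame']
P=[wproj(s,c,[x,y,.095]) for x in(.55,.6) for y in(-.035,.09)];print(np.round(P,1))
u,v=265,100;k=6
im=cv2.resize(f[v:v+100,u:u+130],None,fx=k,fy=k,interpolation=cv2.INTER_CUBIC);im=np.clip(im.astype(int)*1.6,0,255).astype(np.uint8)
save('w8.png',im)
E
```

```text
[0.57271833 0.13608266 0.20013097] [-1.79982171e+02 -7.34528832e-03 -9.00783531e+01] [-0.17684842 -0.58041735 -0.29349239] 0.011831119387949496
[[353.6   0.7]
 [353.9 153.6]
 [290.1   1. ]
 [290.2 153.8]]
```

View pics/w8.png

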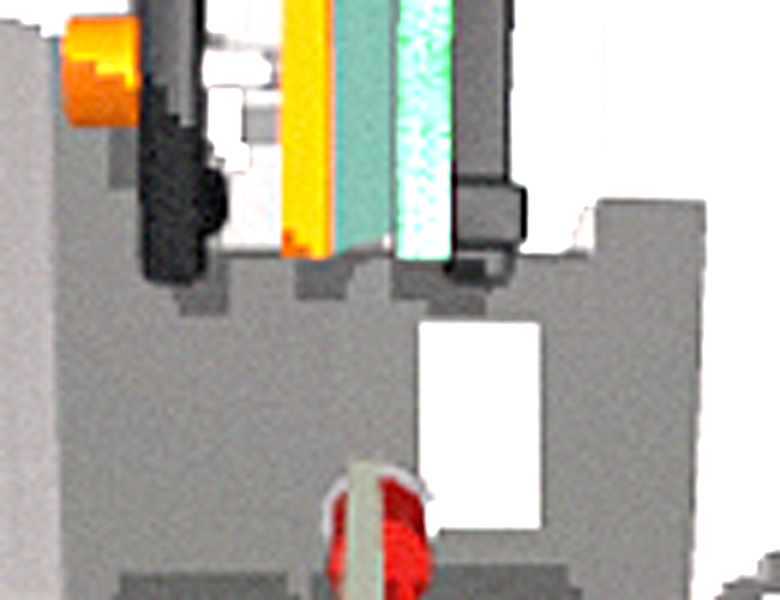

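The gap runs from x=330 (orange edge) to x=397 (green edge) in the crop. The blade, upright and in line, is at x=350–384.

```bash
python3 - <<'E'
from h import *
s=telemetry.get_state();c=cams.capture('wrist');px=lambda x,y:(265+(x+.5)/6-.5,100+(y+.5)/6-.5)
for n,x,y,z in(('oB',330,253,.095),('gB',397,255,.095),('oT',329,5,.095),('gT',396,5,.095),('bladeL',350,462,.098),('bladeR',384,462,.098),('plate end',425,259,.095)):print(n,wat_z(s,c,*px(x,y),z).round(4))
print(s['tcp_pos'])
E
```

```text
oB [0.577  0.0809 0.095 ]
gB [0.5683 0.0812 0.095 ]
oT [0.5771 0.0485 0.095 ]
gT [0.5685 0.0485 0.095 ]
bladeL [0.5745 0.1081 0.098 ]
bladeR [0.57   0.1081 0.098 ]
plate end [0.5647 0.0817 0.095 ]
[0.5727818  0.13620826 0.20038099]
```

Call:
carry_out(commands=[0.0125,0,0.4,0,1,0,-0.75,0,0,1,0,-1,0,0,1,0,-1,0,0,1,0,0,0,0,1,0,0,0,0,1])

```text
time_s: 18.65
tcp_pos: [0.5732, 0.0251, 0.2165]
eef_rot: [-179.9, 0.0, -90.2]
contact_force: [0.5, 0.0, 0.0]
gripper_width: 0.0116
```

Call:
carry_out(commands=[0,0,-0.4,0,1,0,0,-0.2,0,1,0,0,-0.2,0,1,0,0,0,0,1,0,0,0,0,1])

```text
time_s: 19.15
tcp_pos: [0.5732, 0.0261, 0.1838]
eef_rot: [180.0, -0.0, -90.1]
contact_force: [0.2, -0.4, 0.2]
gripper_width: 0.0115
```

Edge about 13 mm into the mouth with no contact. Carry on down to a depth of about 28 mm.

Call:
carry_out(commands=[0,0,-0.1,0,1,0,0,-0.1,0,1,0,0,-0.1,0,1,0,0,-0.08,0,1,0,0,0,0,1,0,0,0,0,1])

```text
time_s: 19.75
tcp_pos: [0.573, 0.0256, 0.1684]
eef_rot: [180.0, -0.0, -90.1]
contact_force: [-1.3, -0.4, -0.1]
gripper_width: 0.0119
```

Call:
carry_out(commands=[0,0,-0.05,0,1,0,0,-0.05,0,1,0,0,-0.05,0,1])

```text
time_s: 20.05
tcp_pos: [0.5731, 0.0257, 0.1625]
eef_rot: [-180.0, 0.0, -90.1]
contact_force: [0.1, -0.0, -0.2]
gripper_width: 0.0119
```

Call:
carry_out(commands=[0,0,-0.05,0,1,0,0,-0.05,0,1])

```text
time_s: 20.25
tcp_pos: [0.5732, 0.0257, 0.1586]
eef_rot: [-180.0, -0.0, -90.1]
contact_force: [0.7, -0.9, 1.7]
gripper_width: 0.0118
```

Call:
carry_out(commands=[0,0,-0.05,0,1])

```text
time_s: 20.35
tcp_pos: [0.5733, 0.0257, 0.1567]
eef_rot: [-180.0, 0.0, -90.1]
contact_force: [0.1, -0.4, 2.1]
gripper_width: 0.0115
```

Call:
carry_out(commands=[0,0,-0.05,0,1])

```text
time_s: 20.45
tcp_pos: [0.5734, 0.0257, 0.1547]
eef_rot: [-180.0, 0.0, -90.1]
contact_force: [-0.5, 0.4, 2.4]
gripper_width: 0.0118
```

Contact started at TCP z of about 0.159. Continue in 2 mm steps, watching the drag.

Call:
carry_out(commands=[0,0,-0.05,0,1])

```text
time_s: 20.55
tcp_pos: [0.5734, 0.0257, 0.1528]
eef_rot: [-180.0, 0.0, -90.1]
contact_force: [-0.3, -0.2, 3.1]
gripper_width: 0.0119
```

Call:
carry_out(commands=[0,0,-0.05,0,1])

```text
time_s: 20.65
tcp_pos: [0.5734, 0.0257, 0.1508]
eef_rot: [-180.0, 0.0, -90.1]
contact_force: [-0.5, -0.1, 5.0]
gripper_width: 0.0119
```

```bash
python3 - <<'E'
from h import *
for i in range(3):
    s=telemetry.get_state();print(np.round(s['tcp_pos'],4),np.round(s['contact_force'],2)); cams.capture('top')
E
```

```text
[0.5734 0.0257 0.1508] [-0.48 -0.06  4.99]
[0.5732 0.0257 0.1504] [-0.93  0.47  3.31]
[0.5731 0.0257 0.1505] [-0.37 -0.62  3.16]
```

The drag slope is about 0.38 N/mm and puts the plate at about 1.3 mm open. Another 2 mm brings the drag close to 5.5 N.

Call:
carry_out(commands=[0,0,-0.05,0,1])

```text
time_s: 20.9
tcp_pos: [0.5734, 0.0257, 0.149]
eef_rot: [-180.0, 0.0, -90.1]
contact_force: [0.6, 0.4, 4.8]
gripper_width: 0.0117
```

Call:
carry_out(commands=[0,0,-0.015,0,1])

```text
time_s: 21.0
tcp_pos: [0.5733, 0.0257, 0.1482]
eef_rot: [-180.0, 0.0, -90.1]
contact_force: [-0.4, 0.0, 5.9]
gripper_width: 0.0116
```

Call:
carry_out(commands=[0,0,0,0,1,0,0,0,0,1,0,0,0,0,1,0,0,0,0,1,0,0,0,0,1,0,0,0,0,1,0,0,0,0,1,0,0,0,0,1])

```text
time_s: 21.8
tcp_pos: [0.5732, 0.0257, 0.1481]
eef_rot: [-180.0, 0.0, -90.1]
contact_force: [0.3, -0.1, 5.2]
gripper_width: 0.0116
```

```bash
python3 - <<'E'
from h import *
s=telemetry.get_state();print(np.round(s['tcp_pos'],4),np.round(s['eef_rot'],2),np.round(s['contact_force'],2),s['gripper_width'])
c=cams.capture('wrist');t=cams.capture('top');f=c['frame']
a=cv2.resize(f[110:260,230:430],None,fx=4,fy=4,interpolation=cv2.INTER_CUBIC)
b=cv2.resize(t['frame'][190:230,272:352],None,fx=2,fy=2,interpolation=cv2.INTER_CUBIC)
im=np.clip(a.astype(int)*1.6,0,255).astype(np.uint8);im[:80,:160]=b
save('w9.png',im)
E
```

```text
[0.5732 0.0257 0.1481] [-179.98    0.    -90.12] [ 0.28 -0.05  5.19] 0.011582201987578046
```

View pics/w9.png

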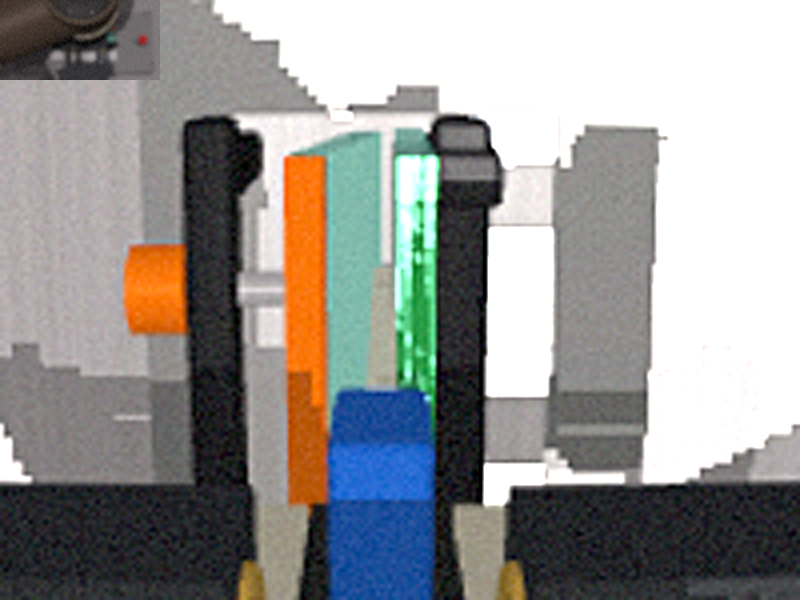

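The blade is seated between the plates, upright and in line, and the drag is about 5.2–5.9 N. Handing in.

```bash
python3 -c "
from h import *
s=telemetry.get_state();print(s['time_s'],s['tcp_pos'],s['contact_force'],s['gripper_width']);print(r.close_job())"
```

```text
21.9 [0.5731969  0.02567613 0.14810567] [-0.85372524 -1.12050529  4.96084089] 0.011641174955201842
the job is handed in; nothing more can be done
None
```

I put both pins home in the two bores and released them. The comb is pinched between the plates, still held in the gripper at 40 N. I handed the job in at about 22 s; it reports no verdict.

**Pins:** Overlays on the wrist images after each release showed both pins upright at the home height. The second gave a clear 5 N seating push. The first showed no such push; its head matched the overlay, but its collar edge only roughly.

**Comb:** The last picture shows the blade upright, in line and between the two plates. Its lower edge is about 49 mm below the mouth, and y is within a few mm of the middle.

**Drag:** It read 4.8–5.9 N over the last steps and 5.0–5.2 N at rest, against the 5.5 N target. The force reading is noisy by about 0.7 N.

**Sprung plate:** I estimate it is open about 1.7 mm, worked out from the drag slope and the depth at first contact. I did not measure the opening directly. The gap looked about 8.7 mm wide in the image before insertion, less than the 9.2–10.8 mm stated, though the contact depth of 36–38 mm fits the stated range.

**Bystanders:** I kept clear of all of them along the way but did not check their positions at the end.

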